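# Set the core length gauge and lock its leg

## Task

Set up the core length gauge for the next batch of sand cores: first wind the handwheel, regrasping its rim as often as needed, until its crank handle stands straight up. Then, with the cam lever still open, slide the measuring leg in along the bed until its pointer is on the scribed line of the setting tab, and pinch the lever fully shut against the leg's head while you hold the leg on that line. Finish still holding leg and lever firmly pinched together on the mark, without letting go, and leave the cores and other things on the bench where they are.

Things in the scene. Friction and masses are not known exactly. Their poses are not given: they have to be found in the camera images.
- bed: The core length gauge: iron bed fixed to the bench, 480 mm long, 80 mm wide; headstock (top 158 mm high) and handwheel at its -y end, sliding measuring leg towards +y. Origin on the bench under the bed's centre line, 210 mm from its -y end; y runs along the bed from headstock to leg, x level across the bed, z up. The frames of the gauge's points below have these same axes and do not turn with the wheel.
- wheel_centre (a point): Centre of the upright handwheel, in its rim plane, 120 mm above the bench; axes as bed, the wheel's level axis is y. Rim: ring of 60 mm mean radius, 14 mm thick (along y and radially), 3 spokes in its plane. Rim to headstock: 68 mm clear, but for the 24 mm radius dial. A crank handle, 18 mm thick, sticks out of the rim on the side away from the bed (-y), to 63 mm from the rim plane.
- handwheel (a joint): Handwheel angle a (rad): the crank handle is at 60 mm * sin(a) along bed x and 60 mm * cos(a) above the centre; 0 = straight up. Starts at -2.7 to -1.9 and is wound up to 0: the top of the wheel moves to bed +x. Stops at -3.0 and 0.6. Friction about 2 N at the rim; stays where left. The rim can be gripped from above across its thickness (along y), swung about the axis, let go and taken again.
- leg_head (a point): Head of the sliding measuring leg: upright iron block 26 mm (x) by 81 mm (y) by 60 mm tall on a saddle 80 by 100 mm. Origin at the centre of the block's underside, 85 mm above the bench, which is the saddle's top. Axes as bed. The cam lever lies along its +x side, a gauging arm of the same height stands at its -y end.
- pinch (a point): Point inside the leg's head at which leg and lever are pinched together across x: 16.5 mm from the head's centre to +y, 120 mm above the bench, 25 mm below the head's top. Axes as bed. The plain flank of the head is 13 mm from it at -x. At +x the lever's outer face is 25 mm from it when shut, about 44 mm when open at 0.38 rad (48 mm at the lever's free end).
- leg (a joint): Position (m) of the measuring leg along the bed: 0 at the inner stop, growing to +y, away from the headstock, to 0.168. Starts at 0.10 to 0.16 and has to come inwards to the mark. Slides with about 3 N of friction and stays where it is left. It can be gripped lightly at the pinch point with the lever open, or across head and lever pivot (about 47 mm wide) 30 mm from the head's centre to -y, where gripping does not shut the lever.
- leg_pointer (a point): Tip of the leg's pointer, a small flat steel point on the +x side of the saddle, level with the saddle's mid-length, 70 mm above the bench, 6.5 mm from the head's centre to -y. Moves with the leg. Axes as bed.
- tab_line (a point): The length mark: middle of the scribed line (2.5 mm wide, running across the bed) on the setting tab, a 22 mm square aluminium clip on the scale strip at the bed's +x edge, top 64 mm above the bench. Axes as bed. The pointer passes just above the tab and is on the mark when its y in this frame is 0. The tab is fixed.
- lever (a joint): Cam lever angle (rad): 0 shut, flat along the head's +x side; starts open at 0.33 to 0.41, free end swung out to +x. Steel bar 9 mm thick, 24 mm tall (108 to 132 mm above the bench), 72 mm long; upright pivot on the leg, 31.5 mm to -y and 20.5 mm to +x of the head's centre, free end to +y. About 7 N at 50 mm from the pivot moves it; stays where left. Shutting it drags the leg about 2 mm if the leg is not held.
- core_a: Bystander, to be left alone: stepped sand core, 72 mm foot, 40 mm neck, 85 mm tall. Origin at the centre of its underside.
- core_b: Bystander, to be left alone: stepped sand core like core_a. Origin at the centre of its underside.
- core_c: Bystander, to be left alone: small tapered sand core, 60 mm foot, 85 mm tall. Origin at the centre of its underside.
- core_ring: Bystander, to be left alone: ring-shaped sand core, 90 mm across, 36 mm tall. Origin at the centre of its underside.
- brush: Bystander, to be left alone: hand brush lying flat, 200 mm. Origin at the centre of its underside.
- scraper: Bystander, to be left alone: scraper lying flat, 240 mm. Origin at the centre of its underside.
- tin: Bystander, to be left alone: closed steel tin, 68 mm across, 85 mm tall. Origin at the centre of its underside.

How it is judged:
By the outcome, as a careful person would: the job done as asked, in the order asked, and still so for the second after the job is handed in, while the arm keeps its last pose, push and grip.
It also fails if it takes over 72 s, if anything falls off the work surface, if the arm or the gripper's body presses on something with over 40 N, if the wrist force passes 120 N, or if a joint passes its speed limit or range.

## Robot

A 6-joint arm with a two-finger parallel gripper is mounted at the origin on the work surface. World frame = base frame: x ahead of the robot, y to its left, z up, the work surface at z = 0. Lengths are in m, angles in rad, forces in N, time in s.
With the tool pointing down it reaches from about 0.375 to 0.975 m from the base axis. Payload 3.8 kg.
Tool frame: the origin (TCP) lies on the mounting face of the last link; the fingertips stand 166 mm ahead of it and the grasp point (between the pads) lies 147 mm ahead of it; z points along the fingers, y is the line along which they close (so a half turn about z gives the same grasp; the last joint's range is limited). The gripper opens to 88 mm and grips with 3 to 60 N. Pads are 18 mm wide; open, the fingers measure 123 mm over their backs; the gripper's body (75 mm by 187 mm) begins 45 mm behind the grasp point.
Start: joints at [1.22, 0.264, 1.604, -0, 1.274, -0.037], TCP at [0.208, 0.642, 0.405] pointing down, gripper open.
Joint ranges: [-2.63, 2.63], [-0.94, 2.18], [0.31, 2.57], [-1.31, 4.45], [0, 2.66], [-2.55, 2.55]. Speed limits (rad/s): [2.57, 2.57, 3.14, 3.14, 3.14, 3.14].

## Interface

Orientations are given as [roll, pitch, yaw] about the fixed x, y, z axes, in that order (R = Rz(yaw) Ry(pitch) Rx(roll)).
In Python, from workcell import r, snapshot, sign_off gives the robot as it stands.
- The arm moves only by the tool apply_moves, never from a script. Its argument "rows" is one flat list of numbers, 6 for each row, row after row: the shift along the tool's x, y, z in units of 0.1 m (1.0 is 0.1 m), then the turn, a rotation vector about the tool's x, y, z in units of pi/2 rad (1.0 is pi/2 rad). A call has 1 to 20 rows; each row is the pose to reach, as a shift and turn from the pose commanded when the call began, along the tool's axes at that moment; what a row does not reach only later rows make up. A row lasts 1/12 s, in which the tool goes at most 41.7 mm and 7.16 degrees, less where a joint would pass 70% of its speed; a pose out of reach is approached as far as the arm can. A call with a number of a shift or a turn outside -1 to 1 is refused whole. A call with a gripper value outside its range is refused whole. "grip" is the opening, from 0 (shut) to 1 (fully open), set as the call begins (left out, the last holds). The fingers move at their own pace and stop on an object; "squeeze" is the grip in N (left out, the last holds). Time passes only in rows, so rows that repeat a pose let the fingers close. It gives the time, the measured TCP pose, the force, the opening and the grip force at its end, in the units of the state.
- r.sense(): the state, without advancing time (a new reading comes with each control period).
- snapshot(name): name is "side" or "top"; returns a dict with "pixels" (420x560x3 uint8, red, green, blue), "mtx" (3x3 intrinsics, pixels), "dist" ([k1, k2, p1, p2, k3] as OpenCV has them; the pictures are not rectified), "position" and "rotation" of the camera in the world. Camera axes: x right, y down, z forward; pixel columns grow to the right and rows downward; lengths in m; the calibration is good to about 2 mm. A picture is of the moment at which its call begins. There is no depth.
- sign_off(): hands the job in; it is judged then, once.
The state is a dict: "t": time; "qpos": joint angles; "qvel": joint speeds; "effort": joint torques, N m; "tool_pos": TCP position; "tcp_rot": TCP orientation; "force": force on the tool from outside, world axes, zero at the start; "ft_torque": the same for the moment, N m; "width": finger opening in m; "grip_force": force on a finger pad.
Only numpy, scipy, OpenCV 4.12 (cv2) and the standard library are available. Lean on these libraries where they do the work, as an engineer would, in place of code of your own. Each camera call takes 0.05 s, during which the arm holds its last target. There are 200 camera calls.

## Working session

There is one attempt and no reset: what is moved stays moved. The work goes in short steps, Python scripts to look and compute and a tool call to move; the robot and the scene stay as the last step left them, time stands still between calls to the robot, and variables do not carry over. Pictures are saved under pics/ and viewed, at most 10 in all, crops included, and the job is handed in when it is done.

Besides the shell and the picture viewer there is one more tool, called after "Call:" as name(argument=value, ...) on one line, values as JSON. apply_moves: Moves the arm, as the interface text tells. Its arguments: {"type":"object","properties":{"rows":{"type":"array","items":{"type":"number"}},"grip":{"type":"number"},"squeeze":{"type":"number"}},"required":["rows"]}

```bash
mkdir -p pics
python3 - <<'E'
from workcell import r, snapshot
import cv2,numpy as np,pickle
for n in("side","top"):
    s=snapshot(n); pickle.dump(s,open(n+'0.pkl','wb'))
    cv2.imwrite(f'pics/{n}0.png',cv2.resize(s['pixels'][:,:,::-1],(784,588),interpolation=cv2.INTER_CUBIC))
    print(n,np.round(s['mtx'],1).tolist(),s['dist'],s['position'],np.round(s['rotation'],3).tolist())
print(r.sense())
E
```

```text
side [[404.4, 0.0, 283.6], [0.0, 404.4, 209.4], [0.0, 0.0, 1.0]] [-0.08202  0.       0.       0.       0.     ] [ 0.36008793 -0.68379011  0.88236121] [-2.365, 0.005, -0.249]
top [[411.9, 0.0, 278.0], [0.0, 411.9, 203.1], [0.0, 0.0, 1.0]] [0.00367128 0.         0.         0.         0.        ] [0.52653324 0.06050075 0.94070556] [-3.094, 0.004, -1.585]
{'t': 0.1, 'qpos': array([ 1.22010850e+00,  2.64703426e-01,  1.60522837e+00, -3.43258391e-05,
        1.27369949e+00, -3.68989077e-02]), 'qvel': array([ 0.00049385, -0.00206348, -0.0020827 ,  0.0007825 , -0.00236662,
       -0.00182717]), 'effort': array([ 4.89197555e-04, -5.03623259e+01, -3.58068609e+01,  7.30314734e-02,
        2.34830577e-02, -5.71172848e-05]), 'tool_pos': array([0.20825157, 0.64175493, 0.4034998 ]), 'tcp_rot': array([-3.13955420e+00, -4.24271041e-05,  2.82781377e+00]), 'force': array([-0.23008796, -0.08198998,  0.67828697]), 'ft_torque': array([-0.01812022, -0.02127614, -0.02710634]), 'grip_force': 0.0, 'width': 0.08823423524259077}
```

View pics/side0.png

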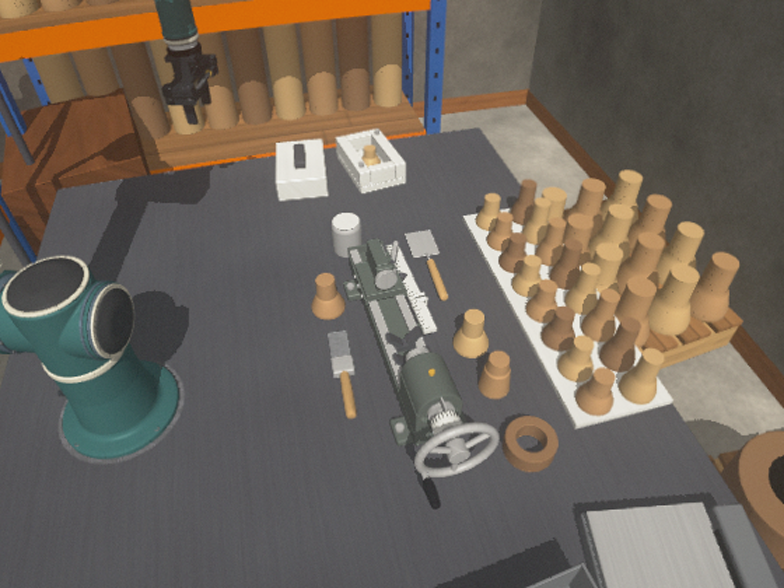

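View pics/top0.png

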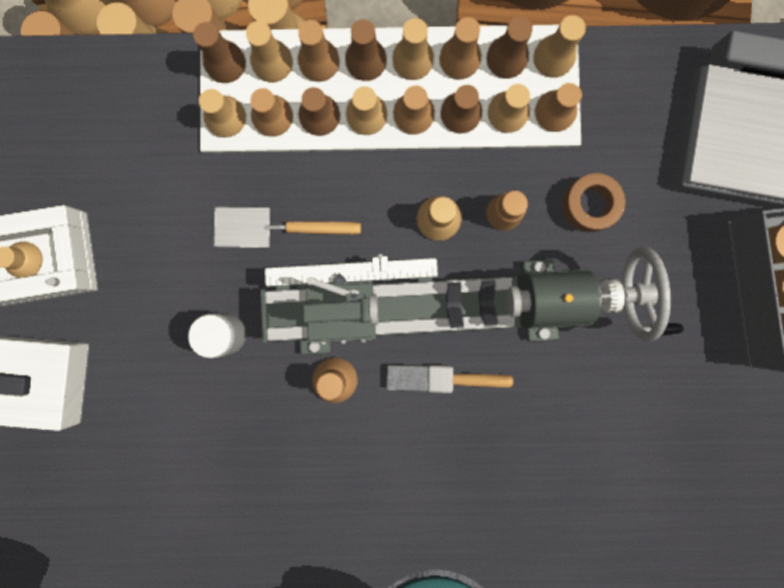

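The side view shows the headstock and wheel at the near end (wheel hub about (457,450)) and the leg and lever at the far end. In the top view the wheel hub is at about (648,294), the leg head at about (340,315), the lever is open at (330,285), and the tab is at (380,265). I'll zoom in with sharper crops.

```bash
cat > h.py <<'E'
import numpy as np,cv2,pickle
from scipy.spatial.transform import Rotation as Ro
def cam(s): return Ro.from_euler('xyz',s['rotation']).as_matrix(),np.array(s['position'])
def proj(s,P):
    R,t=cam(s); P=np.atleast_2d(P).astype(float)
    return cv2.projectPoints((P-t)@R,np.zeros(3),np.zeros(3),np.array(s['mtx']),np.array(s['dist']))[0][:,0]
def unproj(s,uv,z):
    R,t=cam(s); n=cv2.undistortPoints(np.array(uv,float).reshape(-1,1,2),np.array(s['mtx']),np.array(s['dist']))[:,0]
    d=np.c_[n,np.ones(len(n))]@R.T; z=np.broadcast_to(z,len(n))
    return t+d*((z-t[2])/d[:,2])[:,None]
def crop(s,x0,y0,x1,y1,k,name):
    c=cv2.resize(s['pixels'][y0:y1,x0:x1,::-1],None,fx=k,fy=k,interpolation=cv2.INTER_CUBIC); cv2.imwrite('pics/'+name,c)
def W(b,p): # bed->world, b=(x,y,yaw)
    c,s_=np.cos(b[2]),np.sin(b[2]); p=np.atleast_2d(p).astype(float); return np.c_[b[0]+c*p[:,0]-s_*p[:,1],b[1]+s_*p[:,0]+c*p[:,1],p[:,2]]
E
python3 - <<'E'
from h import *
s=pickle.load(open('top0.pkl','rb'));crop(s,170,165,335,265,4.8,'t1.png')
s1=pickle.load(open('side0.pkl','rb'));crop(s1,240,165,365,365,3,'s1.png')
print(unproj(s,np.array([[648,294],[340,315],[263,315]])/1.4,[.12,.145,.06]))
E
```

```text
[[ 0.54640926 -0.30378752  0.12      ]
 [ 0.5230931   0.13174299  0.145     ]
 [ 0.52444625  0.25688303  0.06      ]]
```

View pics/t1.png

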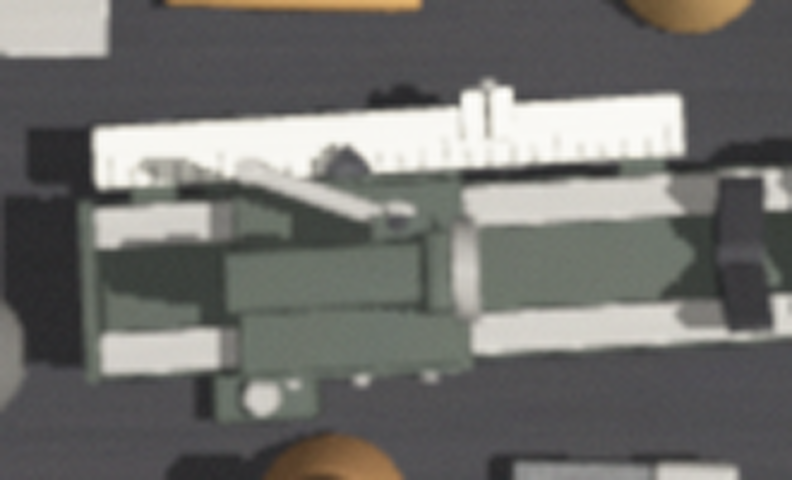

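View pics/s1.png

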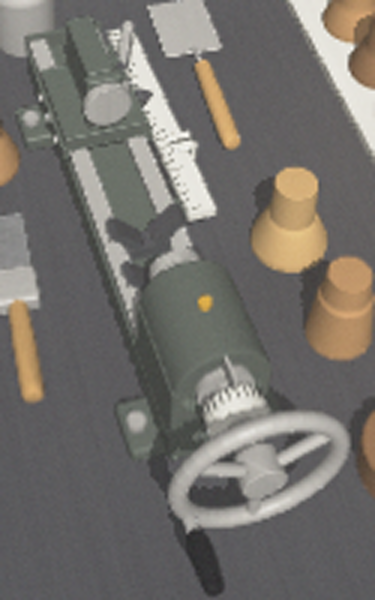

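The top crop shows the head top with corners (228,255), (420,247), (422,303) and (228,312). The pointer tip is near (343,150), the tab line at (488,108), and the scale edge runs (95,127)→(683,95). In the side crop, the rim extents are u 170–350 and v 410–527. The black handle is at the lower left, with its base near (193,525) and its tip near (213,592).

Run:
```python
from h import *
from scipy.optimize import least_squares
T=pickle.load(open('top0.pkl','rb'));S=pickle.load(open('side0.pkl','rb'))
tc=lambda a:np.array(a,float)/4.8+[170,165]
sc=lambda a:np.array(a,float)/3+[240,165]
for a,z in(([[95,127],[683,95]],.06),([[475,352],[790,335]],.06),([[228,312],[422,303]],.145),([[228,255],[420,247]],.145),([[475,185],[680,175]],.06)):
    P=unproj(T,tc(a),z); d=P[0]-P[1]; print(np.round(P[:,:2],4).tolist(),'yaw',np.arctan2(-d[0],d[1]),np.hypot(*d[:2]))
H=unproj(T,tc([[228,255],[420,247],[422,303],[228,312]]),.145); print('head',H.mean(0))
print('ptr',unproj(T,tc([[343,150]]),.07),'tab',unproj(T,tc([[488,88],[488,135],[488,108]]),.064), 'tabcorners',unproj(T,tc([[462,90],[513,87]]),.064))
u,v=np.meshgrid(np.linspace(0,2*np.pi,120),np.linspace(0,2*np.pi,24)); q=.06+.007*np.cos(v)
ring=np.c_[(q*np.cos(u)).ravel(),(.007*np.sin(v)).ravel(),(q*np.sin(u)).ravel()]
ext=lambda p:np.r_[p.min(0),p.max(0)]
mt=np.array([623,247,671,340])/1.4; ms=np.r_[sc([170,410]),sc([350,527])]
f=lambda b:np.r_[ext(proj(T,W(b,ring+[0,0,.12])))-mt,ext(proj(S,W(b,ring+[0,0,.12])))-ms]
o=least_squares(f,[.546,-.304,.05]);b=o.x;print('wheel',b,np.round(o.fun,1))
for a in np.arange(-2.8,-1.8,.1):
    p=W(b,[[.06*np.sin(a),-.02,.12+.06*np.cos(a)],[.06*np.sin(a),-.063,.12+.06*np.cos(a)]])
    print(round(a,1),np.round((proj(S,p)-[240,165])*3).tolist(),np.round(proj(T,p)*1.4).tolist())
```

```text
[[0.5962, 0.2524], [0.6066, -0.0105]] yaw 0.0395752468236027 0.2631036752768245
[[0.4935, 0.084], [0.499, -0.056]] yaw 0.03934572614079936 0.14006517103785238
[[0.5142, 0.1808], [0.5167, 0.1028]] yaw 0.03168136459436047 0.07804526749773484
[[0.5371, 0.1806], [0.5392, 0.1033]] yaw 0.02693031405039862 0.07733225292022713
[[0.5678, 0.083], [0.5709, -0.0085]] yaw 0.03399083118861617 0.09150733708670553
head [0.52676249 0.14184855 0.145     ]
ptr [[0.58362952 0.14078125 0.07      ]] tab [[0.61070021 0.07651734 0.064     ]
 [0.5897432  0.07680818 0.064     ]
 [0.60177657 0.07664119 0.064     ]] tabcorners [[0.60998098 0.08809734 0.064     ]
 [0.61097965 0.06538882 0.064     ]]
wheel [ 0.54738062 -0.29913498  0.05109885] [-0.6 -0.6 -0.   0.5 -0.3  0.1  0.3  0.5]
-2.8 [[239.0, 542.0], [261.0, 597.0]] [[643.0, 307.0], [671.0, 305.0]]
-2.7 [[232.0, 543.0], [254.0, 598.0]] [[644.0, 311.0], [672.0, 309.0]]
-2.6 [[225.0, 543.0], [247.0, 599.0]] [[645.0, 314.0], [673.0, 312.0]]
-2.5 [[219.0, 543.0], [240.0, 599.0]] [[646.0, 317.0], [675.0, 316.0]]
-2.4 [[213.0, 543.0], [234.0, 599.0]] [[647.0, 321.0], [676.0, 319.0]]
-2.3 [[208.0, 542.0], [229.0, 598.0]] [[649.0, 323.0], [678.0, 321.0]]
-2.2 [[203.0, 540.0], [224.0, 596.0]] [[651.0, 326.0], [680.0, 324.0]]
-2.1 [[199.0, 538.0], [220.0, 595.0]] [[652.0, 328.0], [682.0, 326.0]]
-2.0 [[195.0, 536.0], [216.0, 593.0]] [[654.0, 330.0], [684.0, 328.0]]
-1.9 [[192.0, 533.0], [214.0, 590.0]] [[656.0, 332.0], [686.0, 330.0]]
```

Call:
apply_moves(rows=[-0.77,-0.99,0,0,0,0,-0.77,-0.99,0,0,0,0,-0.77,-0.99,0,0,0,0,-0.77,-0.99,0,0,0,0], grip=1)

```text
t: 0.43
tool_pos: [0.2521, 0.5186, 0.4028]
tcp_rot: [-3.135, 0.001, 2.825]
force: [-0.7, -0.0, 0.4]
width: 0.0883
grip_force: 0.0
```

Call:
apply_moves(rows=[-0.77,-0.99,0,0,0,0,-0.77,-0.99,0,0,0,0,-0.77,-0.99,0,0,0,0,-0.77,-0.99,0,0,0,0])

```text
t: 0.77
tool_pos: [0.2948, 0.4014, 0.4038]
tcp_rot: [-3.137, 0.001, 2.824]
force: [-0.1, -0.6, -0.3]
width: 0.0883
grip_force: 0.0
```

Call:
apply_moves(rows=[-0.77,-0.99,0,0,0,0,-0.77,-0.99,0,0,0,0,-0.77,-0.99,0,0,0,0,-0.77,-0.99,0,0,0,0])

```text
t: 1.1
tool_pos: [0.3378, 0.284, 0.4044]
tcp_rot: [-3.139, 0.002, 2.823]
force: [0.1, 0.2, -0.9]
width: 0.0881
grip_force: 0.0
```

Call:
apply_moves(rows=[-0.77,-0.99,0,0,0,0,-0.77,-0.99,0,0,0,0,-0.77,-0.99,0,0,0,0,-0.77,-0.99,0,0,0,0])

```text
t: 1.43
tool_pos: [0.3809, 0.1661, 0.4048]
tcp_rot: [-3.14, 0.002, 2.821]
force: [0.1, -0.4, -0.3]
width: 0.088
grip_force: 0.0
```

Call:
apply_moves(rows=[-0.29,-0.89,0,0,0,0,-0.29,-0.89,0,0,0,0,-0.29,-0.89,0,0,0,0])

```text
t: 1.68
tool_pos: [0.3792, 0.0743, 0.4047]
tcp_rot: [-3.14, 0.0, 2.825]
force: [0.8, 0.3, -0.1]
width: 0.0882
grip_force: 0.0
```

Call:
apply_moves(rows=[-0.29,-0.89,0,0,0,0,-0.29,-0.89,0,0,0,0,-0.29,-0.89,0,0,0,0])

```text
t: 1.93
tool_pos: [0.3796, -0.0197, 0.405]
tcp_rot: [-3.14, 0.001, 2.825]
force: [-0.2, 1.5, 0.5]
width: 0.0883
grip_force: 0.0
```

Call:
apply_moves(rows=[-0.29,-0.89,0,0,0,0,-0.29,-0.89,0,0,0,0,-0.29,-0.89,0,0,0,0])

```text
t: 2.18
tool_pos: [0.38, -0.1136, 0.4051]
tcp_rot: [-3.14, 0.001, 2.824]
force: [-0.2, 0.6, 0.1]
width: 0.0881
grip_force: 0.0
```

Call:
apply_moves(rows=[-0.29,-0.89,0,0,0,0,-0.29,-0.89,0,0,0,0,-0.29,-0.89,0,0,0,0])

```text
t: 2.43
tool_pos: [0.3804, -0.2072, 0.405]
tcp_rot: [-3.14, 0.001, 2.825]
force: [0.2, 0.1, 0.3]
width: 0.0886
grip_force: 0.0
```

Call:
apply_moves(rows=[-0.29,-0.89,0,0,0,0,-0.29,-0.89,0,0,0,0,-0.29,-0.89,0,0,0,0])

```text
t: 2.68
tool_pos: [0.3808, -0.3007, 0.4047]
tcp_rot: [-3.14, 0.001, 2.826]
force: [-0.5, 0.4, -0.1]
width: 0.0882
grip_force: 0.0
```

Call:
apply_moves(rows=[0,0,0,0,0,0.885,0,0,0,0,0,0.885,0,0,0,0,0,0.885,0,0,0,0,0,0.885,0,0,0,0,0,0.885,0,0,0,0,0,0.885,0,0,0,0,0,0.885,0,0,0,0,0,0.885,0,0,0,0,0,0.885,0,0,0,0,0,0.885,0,0,0,0,0,0.885,0,0,0,0,0,0.885])

```text
t: 3.68
tool_pos: [0.3808, -0.2962, 0.4045]
tcp_rot: [-3.141, -0.001, 1.435]
force: [-0.3, 0.7, -0.0]
width: 0.0879
grip_force: 0.0
```

Call:
apply_moves(rows=[0,0,0,0,0,0.885,0,0,0,0,0,0.885,0,0,0,0,0,0.885,0,0,0,0,0,0.885,0,0,0,0,0,0.885,0,0,0,0,0,0.885,0,0,0,0,0,0.885,0,0,0,0,0,0.885,0,0,0,0,0,0.885,0,0,0,0,0,0.885,0,0,0,0,0,0.885,0,0,0,0,0,0.885])

```text
t: 4.68
tool_pos: [0.3804, -0.2967, 0.4045]
tcp_rot: [-3.141, -0.0, 0.047]
force: [-0.3, 0.9, -0.5]
width: 0.0878
grip_force: 0.0
```

Call:
apply_moves(rows=[0.02,0.09,0.2,0,0.2,0,0.02,0.09,0.5,0,0.389,0,0.02,0.09,0.5,0,0.389,0,0.02,0.09,0.5,0,0.389,0,0.02,0.09,0.5,0,0.389,0,0.02,0.09,0.5,0,0.389,0,0.02,0.09,0.5,0,0.389,0])

```text
t: 5.27
tool_pos: [0.3817, -0.3061, 0.3542]
tcp_rot: [-3.142, -0.608, 0.049]
force: [-0.5, -0.1, 0.8]
width: 0.0882
grip_force: 0.0
```

```bash
cat > wheel.py <<'E'
from h import *
from workcell import r
s=r.sense(); C=np.array([.5474,-.299,.12]); R=Ro.from_euler('xyz',s['tcp_rot']).as_matrix()
print(s['t'],s['tool_pos'],s['tcp_rot'],np.round(s['qpos'],2)); print('centre in tool frame',R.T@(C-s['tool_pos']))
E
python3 wheel.py
python3 - <<'E'
from h import *
from workcell import snapshot
a=snapshot('top')['pixels'][130:340,330:530];b=snapshot('side')['pixels'][200:410,220:420]
cv2.imwrite('pics/w2.png',cv2.resize(np.hstack([a,b])[:,:,::-1],None,fx=2,fy=2,interpolation=cv2.INTER_CUBIC))
E
```

```text
5.2667 [ 0.38166345 -0.30612455  0.3541657 ] [-3.14153723 -0.60770761  0.04931976] [-0.89 -0.16  2.21  0.67  0.83  0.23]
centre in tool frame [0.00248026 0.00107079 0.2869593 ]
```

View pics/w2.png

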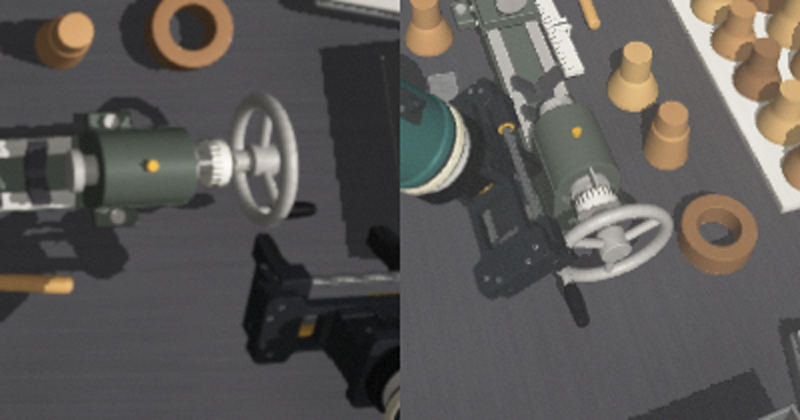

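The picture shows the rim at column 265 of the top crop, with the fingers on either side of its plane once their height is allowed for. The handle, at (575,300) in the side crop, is well clear. I'll go in and grip.

Call:
apply_moves(rows=[0.02,0.01,0.35,0,0,0,0.02,0.01,0.6,0,0,0,0.02,0.01,0.8,0,0,0,0.02,0.01,0.8,0,0,0])

```text
t: 5.7
tool_pos: [0.4306, -0.3039, 0.2871]
tcp_rot: [-3.137, -0.606, 0.049]
force: [0.1, 0.3, -0.8]
width: 0.0881
grip_force: 0.0
```

Call:
apply_moves(rows=[0,0,0,0,0,0,0,0,0,0,0,0,0,0,0,0,0,0,0,0,0,0,0,0,0,0,0,0,0,0,0,0,0,0,0,0,0,0,0,0,0,0,0,0,0,0,0,0], grip=0, squeeze=20)

```text
t: 6.37
tool_pos: [0.4295, -0.3055, 0.2906]
tcp_rot: [3.141, -0.611, 0.047]
force: [-0.1, -0.2, -0.3]
width: 0.0369
grip_force: 0.0
```

```bash
python3 wheel.py
```

```text
6.3667 [ 0.42945457 -0.30545937  0.29061761] [ 3.14114514 -0.61131703  0.04746873] [-0.81 -0.02  2.21  0.77  0.67  0.16]
centre in tool frame [-0.00119851 -0.00094834  0.20751116]
```

Call:
apply_moves(rows=[0,0,0,0,0,0,0,0,0,0,0,0,0,0,0,0,0,0,0,0,0,0,0,0,0,0,0,0,0,0,0,0,0,0,0,0])

```text
t: 6.87
tool_pos: [0.4294, -0.3035, 0.2901]
tcp_rot: [-3.135, -0.61, 0.047]
force: [-3.6, 7.5, 6.0]
width: 0.0137
grip_force: 20.0
```

Call:
apply_moves(rows=[0.18,-0.02,0.008,0,-0.0556,0,0.359,-0.02,0.031,0,-0.111,0,0.536,-0.02,0.071,0,-0.167,0,0.708,-0.02,0.125,0,-0.222,0,0.875,-0.02,0.194,0,-0.278,0,0.875,-0.02,0.194,0,-0.278,0])

```text
t: 7.37
tool_pos: [0.5142, -0.2988, 0.324]
tcp_rot: [-3.141, -0.17, 0.05]
force: [-3.3, 0.5, 2.3]
width: 0.0132
grip_force: 20.0
```

Call:
apply_moves(rows=[0.18,0,0.008,0,-0.0556,0,0.359,0,0.031,0,-0.111,0,0.536,0,0.071,0,-0.167,0,0.708,0,0.125,0,-0.222,0,0.875,0,0.194,0,-0.278,0,0.875,0,0.194,0,-0.278,0])

```text
t: 7.87
tool_pos: [0.6037, -0.2948, 0.3184]
tcp_rot: [-3.139, 0.265, 0.051]
force: [-0.7, -0.2, -0.8]
width: 0.0133
grip_force: 20.0
```

```bash
python3 wheel.py
```

```text
7.8667 [ 0.60365213 -0.29482658  0.31836828] [-3.13856925  0.26481605  0.05079225] [-0.46  0.4   1.6  -0.13  1.38  1.1 ]
centre in tool frame [-0.00250643  0.00193555  0.20620782]
```

Very smooth. I'll do another 25° and then look.

Call:
apply_moves(rows=[0.18,0,0.008,0,-0.0556,0,0.359,0,0.031,0,-0.111,0,0.536,0,0.071,0,-0.167,0,0.708,0,0.125,0,-0.222,0,0.875,0,0.194,0,-0.278,0,0.875,0,0.194,0,-0.278,0,0.875,0,0.194,0,-0.278,0])

```text
t: 8.45
tool_pos: [0.6805, -0.2914, 0.2755]
tcp_rot: [-3.135, 0.7, 0.052]
force: [-4.3, -0.3, -7.6]
width: 0.0131
grip_force: 20.0
```

```bash
python3 wheel.py
python3 - <<'E'
from h import *
from workcell import snapshot
T=snapshot('top');S=snapshot('side')
a=T['pixels'][130:290,400:560];b=S['pixels'][250:410,260:420]
cv2.imwrite('pics/w3.png',cv2.resize(np.hstack([a,b])[:,:,::-1],None,fx=2.5,fy=2.5,interpolation=cv2.INTER_CUBIC))
bb=[.5474,-.299,.045]
for a in np.arange(-1.2,.3,.1):
    p=W(bb,[[.06*np.sin(a),-.02,.12+.06*np.cos(a)],[.06*np.sin(a),-.063,.12+.06*np.cos(a)]])
    print(round(a,1),np.round((proj(S,p)-[260,250])*2.5+[400,0]).tolist(),np.round((proj(T,p)-[400,130])*2.5).tolist())
E
```

```text
8.45 [ 0.68051651 -0.2914392   0.27548942] [-3.13515666  0.69957394  0.05226067] [-0.38  0.7   1.3  -0.27  1.79  1.17]
centre in tool frame [-0.00189442  0.00191506  0.20480936]
-1.2 [[513.0, 207.0], [531.0, 256.0]] [[195.0, 269.0], [251.0, 265.0]]
-1.1 [[516.0, 203.0], [534.0, 252.0]] [[198.0, 266.0], [255.0, 262.0]]
-1.0 [[520.0, 199.0], [538.0, 248.0]] [[201.0, 262.0], [258.0, 259.0]]
-0.9 [[524.0, 195.0], [543.0, 244.0]] [[204.0, 258.0], [261.0, 254.0]]
-0.8 [[529.0, 191.0], [548.0, 240.0]] [[207.0, 253.0], [264.0, 249.0]]
-0.7 [[535.0, 187.0], [554.0, 236.0]] [[209.0, 247.0], [266.0, 243.0]]
-0.6 [[541.0, 183.0], [560.0, 232.0]] [[211.0, 240.0], [268.0, 237.0]]
-0.5 [[547.0, 179.0], [567.0, 228.0]] [[212.0, 234.0], [270.0, 230.0]]
-0.4 [[554.0, 175.0], [574.0, 224.0]] [[213.0, 226.0], [272.0, 223.0]]
-0.3 [[561.0, 172.0], [581.0, 221.0]] [[214.0, 219.0], [272.0, 215.0]]
-0.2 [[568.0, 169.0], [589.0, 218.0]] [[214.0, 211.0], [273.0, 207.0]]
-0.1 [[575.0, 167.0], [596.0, 215.0]] [[214.0, 203.0], [273.0, 199.0]]
0.0 [[582.0, 164.0], [603.0, 213.0]] [[214.0, 195.0], [272.0, 191.0]]
0.1 [[590.0, 163.0], [611.0, 211.0]] [[213.0, 187.0], [271.0, 183.0]]
0.2 [[597.0, 161.0], [618.0, 209.0]] [[212.0, 179.0], [270.0, 175.0]]
```

View pics/w3.png

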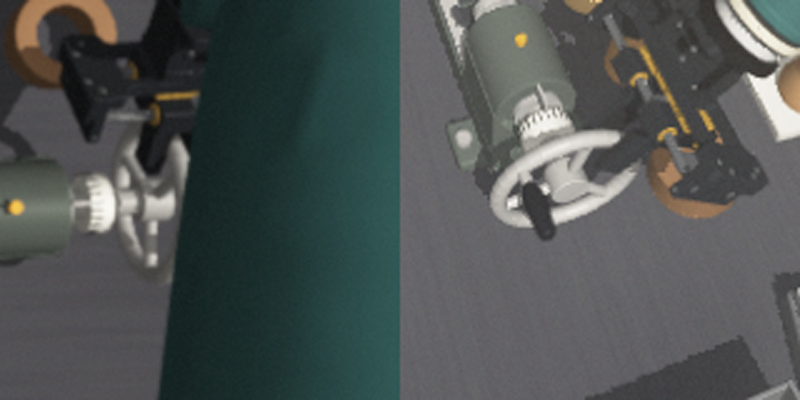

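The side crop shows the handle from (530,183) to about (545,235), which matches a ≈ -0.8. I'll regrasp with 45° of back-swing.

Call:
apply_moves(rows=[0,0,0,0,0,0,0,0,0,0,0,0,0,0,0,0,0,0,0,0,0,0,0,0,0,0,0,0,0,0,0,0,-0.25,0,0,0,0,0,-0.5,0,0,0,0,0,-0.5,0,0,0], grip=0.5)

```text
t: 9.22
tool_pos: [0.7155, -0.2898, 0.3228]
tcp_rot: [3.137, 0.691, 0.046]
force: [-0.7, 0.2, 1.5]
width: 0.0439
grip_force: 0.0
```

Call:
apply_moves(rows=[-0.332,0,0.022,0,0.0833,0,-0.66,0,0.087,0,0.1667,0,-0.976,0,0.194,0,0.25,0,-0.976,0,0.194,0,0.25,0])

```text
t: 9.55
tool_pos: [0.6204, -0.2941, 0.3677]
tcp_rot: [3.141, 0.303, 0.045]
force: [0.2, 0.2, 0.3]
width: 0.044
grip_force: 0.0
```

Call:
apply_moves(rows=[-0.332,0,0.022,0,0.0833,0,-0.66,0,0.087,0,0.1667,0,-0.976,0,0.194,0,0.25,0,-0.976,0,0.194,0,0.25,0,-0.976,0,0.194,0,0.25,0])

```text
t: 9.97
tool_pos: [0.5243, -0.2983, 0.3756]
tcp_rot: [-3.14, -0.085, 0.045]
force: [-0.0, -0.8, 0.7]
width: 0.044
grip_force: 0.0
```

```bash
python3 wheel.py
```

```text
9.9667 [ 0.52433141 -0.29833664  0.37562714] [-3.14046458 -0.08484695  0.04483769] [-0.57  0.13  1.82  0.06  1.12  0.93]
centre in tool frame [0.00126971 0.00198622 0.25665595]
```

Call:
apply_moves(rows=[0.01,0,0.3,0,0,0,0.01,0,0.5,0,0,0,0.01,0,0.5,0,0,0])

```text
t: 10.22
tool_pos: [0.5329, -0.2978, 0.3227]
tcp_rot: [-3.138, -0.08, 0.048]
force: [-1.6, 1.1, -1.6]
width: 0.0443
grip_force: 0.0
```

Call:
apply_moves(rows=[0,0,0,0,0,0,0,0,0,0,0,0,0,0,0,0,0,0,0,0,0,0,0,0,0,0,0,0,0,0,0,0,0,0,0,0,0,0,0,0,0,0,0,0,0,0,0,0], grip=0)

```text
t: 10.88
tool_pos: [0.5332, -0.2979, 0.3282]
tcp_rot: [-3.141, -0.089, 0.047]
force: [1.8, 4.8, 3.7]
width: 0.0139
grip_force: 20.0
```

```bash
python3 wheel.py
cat > ang.py <<'E'
from h import *
from workcell import snapshot
import sys
S=snapshot('side'); g=S['pixels'][250:410,260:420].astype(float)
# model: dark handle segment brightness over angles
C=[.5474,-.299,.045]; im=cv2.GaussianBlur(S['pixels'].max(2).astype(np.float32),(3,3),0)
for a in np.arange(-1.2,.5,.05):
    y=np.linspace(-.03,-.06,8); k=np.ones(8)
    uv=proj(S,W(C,np.c_[.06*np.sin(a)*k,y,.12+.06*np.cos(a)*k])).astype(np.float32)
    print(f'{a:.2f}:{cv2.remap(im,uv[:,:1],uv[:,1:],cv2.INTER_LINEAR).mean():.0f}',end=' ')
cv2.imwrite('pics/'+sys.argv[1],cv2.resize(g[:,:,::-1],None,fx=3,fy=3,interpolation=cv2.INTER_CUBIC))
E
python3 ang.py a1.png
```

```text
10.8833 [ 0.5332476  -0.2978817   0.32822772] [-3.14101689 -0.08891693  0.04729823] [-0.56  0.18  1.85  0.06  1.04  0.93]
centre in tool frame [-0.00446253  0.00190632  0.20865468]
-1.20:120 -1.15:124 -1.10:127 -1.05:123 -1.00:105 -0.95:75 -0.90:58 -0.85:56 -0.80:56 -0.75:55 -0.70:59 -0.65:90 -0.60:125 -0.55:138 -0.50:144 -0.45:117 -0.40:84 -0.35:67 -0.30:69 -0.25:70 -0.20:75 -0.15:73 -0.10:70 -0.05:71 0.00:74 0.05:72 0.10:69 0.15:69 0.20:69 0.25:70 0.30:70 0.35:70 0.40:71 0.45:72 [ WARN:0@0.572] global loadsave.cpp:1063 imwrite_ Unsupported depth image for selected encoder is fallbacked to CV_8U.
```

Call:
apply_moves(rows=[0.207,0,0.01,0,-0.0639,0,0.413,0,0.042,0,-0.1278,0,0.614,0,0.093,0,-0.1917,0,0.809,0,0.165,0,-0.2556,0,0.809,0,0.165,0,-0.2556,0])

```text
t: 11.35
tool_pos: [0.6176, -0.2939, 0.3148]
tcp_rot: [-3.141, 0.322, 0.05]
force: [-0.9, 1.7, -0.3]
width: 0.0135
grip_force: 20.0
```

Call:
apply_moves(rows=[0.207,0,0.01,0,-0.0639,0,0.413,0,0.042,0,-0.1278,0,0.614,0,0.093,0,-0.1917,0,0.809,0,0.165,0,-0.2556,0,0.809,0,0.165,0,-0.2556,0,0.809,0,0.165,0,-0.2556,0])

```text
t: 11.85
tool_pos: [0.6861, -0.291, 0.2707]
tcp_rot: [-3.138, 0.723, 0.051]
force: [-8.8, 0.4, -12.1]
width: 0.0133
grip_force: 20.0
```

```bash
python3 wheel.py; python3 ang.py a2.png 2>/dev/null
```

```text
11.85 [ 0.68613806 -0.2909629   0.27071912] [-3.13791599  0.72282876  0.05064222] [-0.37  0.72  1.28 -0.28  1.81  1.18]
centre in tool frame [-0.00451458  0.00175735  0.20495274]
-1.20:127 -1.15:132 -1.10:136 -1.05:139 -1.00:138 -0.95:137 -0.90:137 -0.85:136 -0.80:135 -0.75:134 -0.70:132 -0.65:132 -0.60:131 -0.55:139 -0.50:164 -0.45:176 -0.40:181 -0.35:181 -0.30:182 -0.25:175 -0.20:157 -0.15:134 -0.10:84 -0.05:62 0.00:62 0.05:62 0.10:68 0.15:99 0.20:131 0.25:137 0.30:135 0.35:133 0.40:131 0.45:128
```

View pics/a2.png

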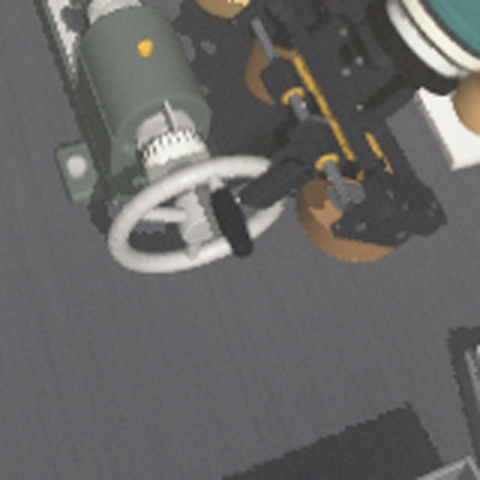

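The handle at (232,220) now stands at the top of the rim, with the handle centre at a ≈ +0.01. I'll release, back off and verify from a clear view.

Call:
apply_moves(rows=[0,0,0,0,0,0,0,0,0,0,0,0,0,0,0,0,0,0,0,0,0,0,0,0,0,0,0,0,0,0,0,0,-0.25,0,0,0,0,0,-0.5,0,0,0,0,0,-0.5,0,0,0], grip=0.5)

```text
t: 12.57
tool_pos: [0.7213, -0.2895, 0.3197]
tcp_rot: [3.137, 0.709, 0.045]
force: [1.3, 1.1, 1.4]
width: 0.0442
grip_force: 0.0
```

Call:
apply_moves(rows=[0,0,-0.3,0,0.08,0,0,0,-0.6,0,0.16,0,0,0,-0.9,0,0.24,0,0,0,-0.9,0,0.32,0,0,0,-0.9,0,0.4,0,0,0,-0.9,0,0.46,0,0,0,-0.9,0,0.46,0])

```text
t: 13.15
tool_pos: [0.7765, -0.2871, 0.3837]
tcp_rot: [3.141, -0.01, 0.046]
force: [-1.9, -0.3, 0.8]
width: 0.0437
grip_force: 0.0
```

```bash
python3 wheel.py; python3 ang.py a3.png 2>/dev/null
python3 - <<'E'
from h import *
from workcell import snapshot
T=snapshot('top');S=snapshot('side');pickle.dump((T,S),open('w4.pkl','wb'))
a=T['pixels'][150:270,420:520];b=S['pixels'][285:385,285:385]
c=np.hstack([cv2.resize(a,None,fx=4,fy=4,interpolation=3),np.pad(cv2.resize(b,None,fx=4,fy=4,interpolation=3),((0,80),(0,0),(0,0)))])
cv2.imwrite('pics/w4.png',c[:,:,::-1])
E
```

```text
13.15 [ 0.77651745 -0.28714929  0.38366937] [ 3.14061949 -0.01049815  0.04617019] [-0.39  0.56  1.23  0.    1.34  1.14]
centre in tool frame [-0.23217559  0.0010092   0.2612475 ]
-1.20:126 -1.15:130 -1.10:134 -1.05:136 -1.00:136 -0.95:135 -0.90:134 -0.85:133 -0.80:133 -0.75:132 -0.70:131 -0.65:131 -0.60:129 -0.55:135 -0.50:160 -0.45:173 -0.40:179 -0.35:180 -0.30:178 -0.25:167 -0.20:150 -0.15:118 -0.10:72 -0.05:63 0.00:63 0.05:64 0.10:76 0.15:111 0.20:134 0.25:136 0.30:136 0.35:135 0.40:134 0.45:133
```

View pics/w4.png

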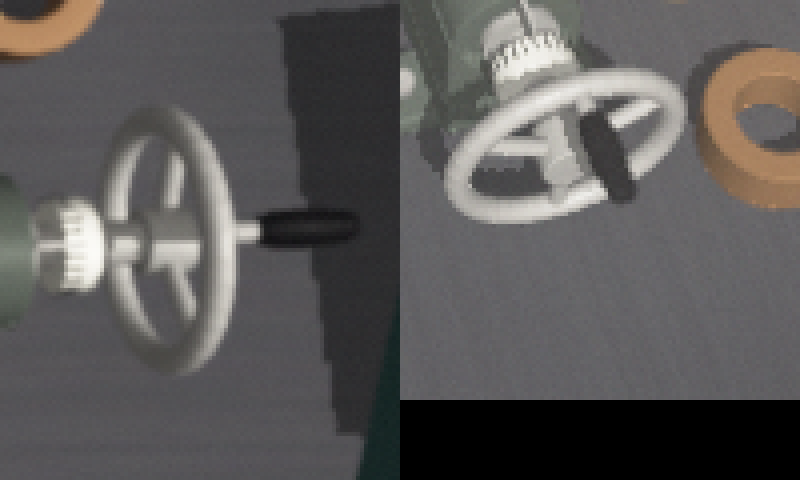

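Top crop: rim extents are u 103–239 and v 103–377, and the handle axis runs (258,230)→(356,224). Side crop: the rim spans 445–686 and 67–223, with the handle from about (593,115) to (622,195). I'll fit all of these jointly.

Run:
```python
from h import *
from scipy.optimize import least_squares
T,S=pickle.load(open('w4.pkl','rb'))
# handle edges by darkness centroid
def dark(s,off,box):
    p=s['pixels'].max(2).astype(float)
u,v=np.meshgrid(np.linspace(0,2*np.pi,120),np.linspace(0,2*np.pi,24)); q=.06+.007*np.cos(v)
ring=np.c_[(q*np.cos(u)).ravel(),(.007*np.sin(v)).ravel(),(q*np.sin(u)).ravel()]
ext=lambda p:np.r_[p.min(0),p.max(0)]
t=lambda a:np.array(a,float)/4+[420,150]; s=lambda a:(np.array(a,float)-[400,0])/4+[285,285]
mt=np.r_[t([103,103]),t([239,377])]; ms=np.r_[s([445,67]),s([686,223])]
ht=t([[258,230],[356,224]]); hs=s([[595,120],[621,192]])
def ln(cam,b,a,m):
    p=proj(cam,W(b,[[.06*np.sin(a),y,.12+.06*np.cos(a)] for y in(-.02,-.063)])); d=(p[1]-p[0])/np.linalg.norm(p[1]-p[0]); e=m-p[0]
    return e[:,0]*d[1]-e[:,1]*d[0]
def f(x):
    bT=[x[0],x[1],x[2]]; bS=[x[0]+x[4],x[1]+x[5],x[2]]
    return np.r_[ext(proj(T,W(bT,ring+[0,0,.12])))-mt,ext(proj(S,W(bS,ring+[0,0,.12])))-ms,ln(T,bT,x[3],ht),ln(S,bS,x[3],hs),x[4:]*300,(x[2]-.045)*100]
o=least_squares(f,[.547,-.299,.045,0,0,0]);print(np.round(o.x,4));print(np.round(o.fun,2))
```

```text
[ 5.466e-01 -3.005e-01  4.350e-02  2.670e-02  1.000e-04  1.700e-03]
[-0.65  0.43  0.27 -0.54 -0.28  0.06  0.25  0.3   0.01  0.08  0.55 -0.63
  0.03  0.52 -0.15]
```

Joint fit gives a ≈ +0.02 rad, so the handle is straight up. Next is the leg: turn the tool across the bed and travel above it.

Call:
apply_moves(rows=[-0.44,-0.82,0,0,0,-1,-0.44,-0.82,0,0,0,-1,-0.44,-0.82,0,0,0,-1,-0.44,-0.82,0,0,0,-1,-0.44,-0.82,0,0,0,-1,-0.44,-0.82,0,0,0,-1,-0.44,-0.82,0,0,0,-1,-0.44,-0.82,0,0,0,-1,-0.44,-0.82,0,0,0,-1,-0.44,-0.82,0,0,0,-1,-0.44,-0.82,0,0,0,-1,-0.44,-0.82,0,0,0,-1,-0.44,-0.82,0,0,0,-1,-0.44,-0.82,0,0,0,-1], grip=1)

```text
t: 14.47
tool_pos: [0.7306, -0.2068, 0.3808]
tcp_rot: [3.139, -0.0, 1.62]
force: [0.3, 0.7, -0.0]
width: 0.088
grip_force: 0.0
```

Call:
apply_moves(rows=[0.82,-0.44,0,0,0,0,0.82,-0.44,0,0,0,0,0.82,-0.44,0,0,0,0])

```text
t: 14.72
tool_pos: [0.6803, -0.1233, 0.38]
tcp_rot: [3.141, -0.003, 1.618]
force: [0.4, 0.7, 0.7]
width: 0.0881
grip_force: 0.0
```

Call:
apply_moves(rows=[0.82,-0.44,0,0,0,0,0.82,-0.44,0,0,0,0,0.82,-0.44,0,0,0,0])

```text
t: 14.97
tool_pos: [0.6324, -0.0435, 0.3807]
tcp_rot: [3.14, -0.002, 1.619]
force: [0.4, 0.0, -0.1]
width: 0.0883
grip_force: 0.0
```

Call:
apply_moves(rows=[0.82,-0.44,0,0,0,0,0.82,-0.44,0,0,0,0,0.82,-0.44,0,0,0,0])

```text
t: 15.22
tool_pos: [0.5847, 0.0359, 0.3808]
tcp_rot: [3.139, -0.002, 1.619]
force: [-0.3, -0.2, -0.5]
width: 0.0883
grip_force: 0.0
```

Call:
apply_moves(rows=[0.82,-0.44,0,0,0,0,0.82,-0.44,0,0,0,0,0.82,-0.44,0,0,0,0,0.82,-0.44,0,0,0,0])

```text
t: 15.55
tool_pos: [0.5382, 0.1141, 0.381]
tcp_rot: [3.136, 0.0, 1.621]
force: [-0.2, -0.2, 0.9]
width: 0.0881
grip_force: 0.0
```

```bash
cat > to.py <<'E'
from h import *
from workcell import r
import sys
s=r.sense(); R=Ro.from_euler('xyz',s['tcp_rot']); t=np.array([float(v) for v in sys.argv[1:4]])
G=Ro.from_euler('xyz',[np.pi,0,1.614])
print(s['t'],s['tool_pos'],s['tcp_rot'],'shift',np.round(R.inv().apply(t-s['tool_pos'])*10,3),'turn',np.round((R.inv()*G).as_rotvec()/(np.pi/2),3))
E
python3 to.py .539 .1135 .267
```

```text
15.55 [0.53818174 0.11410168 0.38096183] [3.13607838e+00 3.30630160e-04 1.62100755e+00] shift [-0.006  0.002  1.14 ] turn [0.004 0.    0.004]
```

Call:
apply_moves(rows=[0,0,0.3,0,0,0,0,0,0.6,0,0,0,0,0,0.75,0,0,0,0,0,0.9,0,0,0,0,0,0.9,0,0,0])

```text
t: 15.97
tool_pos: [0.5391, 0.1107, 0.2871]
tcp_rot: [-3.141, 0.002, 1.617]
force: [-1.3, -0.9, -0.5]
width: 0.0879
grip_force: 0.0
```

Call:
apply_moves(rows=[0,0.01,0.12,0,0,0,0,0.01,0.24,0,0,0,0,0.01,0.24,0,0,0])

```text
t: 16.22
tool_pos: [0.5403, 0.1117, 0.2647]
tcp_rot: [3.138, 0.001, 1.618]
force: [-0.7, -0.7, 0.2]
width: 0.0883
grip_force: 0.0
```

Call:
apply_moves(rows=[0,0,0,0,0,0,0,0,0,0,0,0,0,0,0,0,0,0,0,0,0,0,0,0,0,0,0,0,0,0,0,0,0,0,0,0,0,0,0,0,0,0,0,0,0,0,0,0,0,0,0,0,0,0], grip=0, squeeze=15)

```text
t: 16.97
tool_pos: [0.5375, 0.1124, 0.2667]
tcp_rot: [-3.137, 0.0, 1.618]
force: [-13.1, -0.0, 11.4]
width: 0.0454
grip_force: 15.0
```

```bash
python3 to.py .539 .1135 .267;python3 - <<'E'
from h import *
from workcell import snapshot
T=snapshot('top');S=snapshot('side')
a=T['pixels'][150:250,190:330]; b=S['pixels'][140:240,230:360]
cv2.imwrite('pics/l1.png',np.hstack([cv2.resize(x,(400,int(400*x.shape[0]/x.shape[1])),interpolation=3)[:280] for x in (a,b)])[:,:,::-1])
E
```

```text
16.9667 [0.53751701 0.11235007 0.26671835] [-3.13733763e+00  2.92887585e-04  1.61784523e+00] shift [ 0.011  0.015 -0.003] turn [-0.003  0.     0.002]
```

View pics/l1.png

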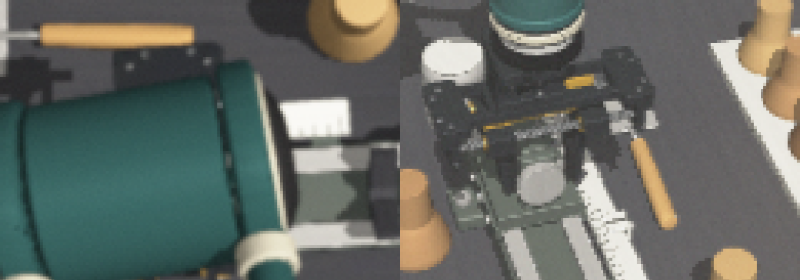

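The grip width of 45 mm confirms head plus pivot. The side crop shows the jaws astride the head, with the tab at about (625,220). The top view is blocked by the arm. Now I'll slide the leg 65 mm in.

Call:
apply_moves(rows=[-0.08,-0.01,0,0,0,0,-0.16,-0.02,0,0,0,0,-0.24,-0.02,0,0,0,0,-0.32,-0.02,0,0,0,0,-0.4,-0.02,0,0,0,0,-0.48,-0.02,0,0,0,0,-0.56,-0.02,0,0,0,0,-0.62,-0.02,0,0,0,0,-0.65,-0.02,0,0,0,0,-0.65,-0.02,0,0,0,0,-0.65,-0.02,0,0,0,0])

```text
t: 17.98
tool_pos: [0.5397, 0.0471, 0.2668]
tcp_rot: [-3.141, 0.0, 1.618]
force: [-8.4, -0.7, 7.3]
width: 0.0454
grip_force: 15.0
```

Call:
apply_moves(rows=[0,0,0,0,0,0,0,0,0,0,0,0,0,0,0,0,0,0,0,0,0,0,0,0,0,0,0,0,0,0,0,0,0,0,0,0,0,0,0,0,0,0], grip=1)

```text
t: 18.57
tool_pos: [0.5418, 0.0474, 0.2668]
tcp_rot: [3.135, 0.0, 1.618]
force: [0.1, 0.5, -0.3]
width: 0.0878
grip_force: 0.0
```

Call:
apply_moves(rows=[0,0,-0.4,0,0,0,0,0,-0.8,0,0,0,0,0,-1,0,0,0,0.3,0,-1,0,0,0,0.6,0,-1,0,0,0,0.9,0,-1,0,0,0,1,0,-1,0,0,0])

```text
t: 19.15
tool_pos: [0.5361, 0.1499, 0.3672]
tcp_rot: [3.135, -0.002, 1.62]
force: [0.0, 0.4, -0.4]
width: 0.0879
grip_force: 0.0
```

Call:
apply_moves(rows=[0.4,0,0,0,0,0,0.8,0,0,0,0,0,1,0,0,0,0,0])

```text
t: 19.4
tool_pos: [0.5312, 0.2499, 0.3667]
tcp_rot: [3.135, -0.001, 1.62]
force: [-0.0, 0.1, -0.0]
width: 0.0881
grip_force: 0.0
```

Call:
apply_moves(rows=[0.4,0,0,0,0,0,0.8,0,0,0,0,0,1,0,0,0,0,0,1,0,0,0,0,0])

```text
t: 19.73
tool_pos: [0.5263, 0.3506, 0.3664]
tcp_rot: [3.136, -0.001, 1.622]
force: [0.9, -0.7, -0.0]
width: 0.088
grip_force: 0.0
```

Run:
```python
from h import *
from workcell import snapshot
T=snapshot('top');S=snapshot('side');pickle.dump((T,S),open('l2.pkl','wb'))
c=proj(S,[.59,.077,.067])[0].astype(int);ct=proj(T,[.575,.077,.067])[0].astype(int);print(c,ct)
a=T['pixels'][ct[1]-30:ct[1]+30,ct[0]-40:ct[0]+40]; b=S['pixels'][c[1]-30:c[1]+30,c[0]-40:c[0]+40]
cv2.imwrite('pics/l2.png',np.hstack([cv2.resize(x,(400,300),interpolation=3) for x in (a,b)])[:,:,::-1])
```

```text
[297 211] [271 199]
```

View pics/l2.png

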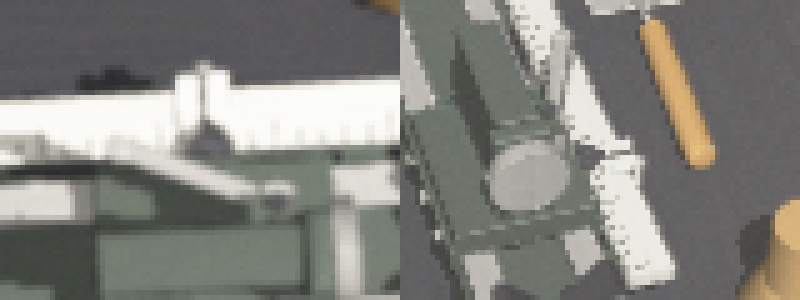

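The top crop shows the pointer triangle (apex near (208,122)) almost under the tab line (column about 204). The lever is still open. I'll take a sub-pixel reading.

Run:
```python
from h import *
T,S=pickle.load(open('l2.pkl','rb'))
x0,y0=231,169
g=T['pixels'][y0+12:y0+32,x0+34:x0+50].astype(int).sum(2)//3
print('cols',x0+34);
for i,row in enumerate(g):print(y0+12+i,*(f'{v:3d}' for v in row))
```

```text
cols 265
181  87  88  88  88  96 119 144 138 109  89  90  90  90  88  89  88
182  88  92  94  94 107 152 192 188 145 118 114 103  91  90  91  90
183  90 114 138 149 155 166 186 206 220 225 223 180 102  89  89  87
184 101 184 229 232 231 205 169 221 248 251 250 225 113  86  85  88
185 109 228 250 250 249 232 184 233 250 251 250 224 114  89  90  96
186 118 230 251 251 250 234 178 231 250 251 251 236 184 176 178 197
187 189 236 251 251 250 234 168 228 250 251 251 247 241 241 241 247
188 235 242 251 251 250 233 165 227 250 251 250 248 248 250 250 250
189 236 242 251 251 251 237 180 227 250 251 251 247 246 250 250 250
190 236 238 250 251 251 242 191 228 250 251 251 249 249 250 250 250
191 236 231 247 251 250 242 188 223 250 251 251 251 250 251 250 251
192 236 226 245 250 249 235 164 190 239 248 250 251 250 250 250 250
193 237 222 241 247 242 209 129 117 180 225 240 248 251 251 251 251
194 244 225 225 231 212 171 123  94 107 139 191 235 248 251 251 249
195 245 217 183 186 173 144 109  93  93  99 139 198 240 249 250 244
196 234 177 155 158 142 113 100  96  95  92 103 146 216 245 249 243
197 220 167 142 130 111 102 106 106 107 102 103 111 172 236 248 240
198 189 166 146 122 104 101 102 108 110 109 105 105 151 216 232 215
199 175 152 130 107  95  90  89  90 101 102  96  96 119 152 157 142
200 192 171 151 125 108  99  98  98 101 105 103 103 108 108 110 110
```

Line centroid is at column 271.35 and the pointer at about 271.9–272.1 (2.1 mm/px), so the leg sits roughly 1.2 mm too far in. I'll trim that while gripping lightly at the pinch point.

Call:
apply_moves(rows=[-0.4,0.016,0,0,0,0,-0.8,0.016,0,0,0,0,-0.856,0.016,0,0,0,0])

```text
t: 20.08
tool_pos: [0.5324, 0.2559, 0.3662]
tcp_rot: [3.137, 0.004, 1.615]
force: [-0.0, -0.2, -0.8]
width: 0.0882
grip_force: 0.0
```

Call:
apply_moves(rows=[-0.4,0.016,0,0,0,0,-0.8,0.016,0,0,0,0,-0.856,0.016,0,0,0,0])

```text
t: 20.33
tool_pos: [0.5379, 0.1703, 0.3666]
tcp_rot: [3.136, 0.003, 1.614]
force: [-0.2, 0.7, -0.6]
width: 0.0885
grip_force: 0.0
```

Call:
apply_moves(rows=[-0.4,0.016,0,0,0,0,-0.8,0.016,0,0,0,0,-0.856,0.016,0,0,0,0,-0.856,0.016,0,0,0,0,-0.856,0.016,0,0,0,0])

```text
t: 20.75
tool_pos: [0.5437, 0.09, 0.3668]
tcp_rot: [3.136, -0.001, 1.616]
force: [0.0, 0.2, -0.4]
width: 0.088
grip_force: 0.0
```

```bash
python3 to.py .544 .0945 .267
```

```text
20.75 [0.54365856 0.08997858 0.36682575] [ 3.13564482e+00 -6.74305016e-04  1.61551883e+00] shift [ 0.044 -0.001  0.998] turn [ 0.004 -0.     0.001]
```

Call:
apply_moves(rows=[0.044,0,0.3,0,0,0,0.044,0,0.6,0,0,0,0.044,0,0.8,0,0,0,0.044,0,0.9,0,0,0,0.044,0,0.995,0,0,0,0.044,0,0.995,0,0,0])

```text
t: 21.25
tool_pos: [0.5435, 0.0959, 0.2656]
tcp_rot: [3.139, 0.0, 1.619]
force: [-0.6, 0.1, -0.5]
width: 0.088
grip_force: 0.0
```

Call:
apply_moves(rows=[0,0,0,0,0,0,0,0,0,0,0,0,0,0,0,0,0,0,0,0,0,0,0,0,0,0,0,0,0,0,0,0,0,0,0,0,0,0,0,0,0,0], grip=0, squeeze=4)

```text
t: 21.83
tool_pos: [0.546, 0.0953, 0.2691]
tcp_rot: [3.129, -0.001, 1.618]
force: [5.5, 0.7, -1.1]
width: 0.0598
grip_force: 3.6
```

```bash
python3 to.py .544 .0945 .267
python3 - <<'E'
from h import *
from workcell import snapshot
T,S0=pickle.load(open('l2.pkl','rb')); S=snapshot('side');pickle.dump(S,open('s3.pkl','wb'))
uv=proj(S,[[.5873,.077,.07],[.602,.0766,.064],[.592,.0770,.064]]);print(uv)
c=uv[0].round().astype(int)
for s in(S0,S):
    g=s['pixels'][c[1]-10:c[1]+8,c[0]-10:c[0]+14].astype(int).sum(2)//3
    print('cols',c[0]-10)
    for i,row in enumerate(g):print(c[1]-10+i,*(f'{v:3d}' for v in row))
E
```

```text
21.8333 [0.5460354  0.0953148  0.26909012] [ 3.12896362e+00 -8.44763711e-04  1.61783545e+00] shift [-0.007 -0.021  0.021] turn [ 0.008 -0.001  0.002]
[[296.67174318 210.70108386]
 [301.68647643 211.34662897]
 [298.23915907 211.88755818]]
cols 287
201 136 181 122 225 232 232 231 231 229 188 111  98 101  99 100  99  98  99  99  98  99  98  86 137
202  98 135 140 226 232 231 231 231 229 229 136  98 100 100 101 100  99 100  98 101  97 100  79 117
203 100 131 175 225 230 231 230 230 230 230 189 113 100  99  97 100 101  99  98  99  99  97  97  91
204 100 139 180 186 197 230 231 231 230 230 230 138  99  95 100 102 100 102 100 100  99  99  97  83
205 112 112 157 194 225 231 232 231 230 230 230 185 111  98 100  98 100  98 100  97 101 100  96  80
206 104 110 112 168 156 227 233 231 231 229 230 230 138  98  98 101  99 101 100  99 101  98  96  97
207 104 108 113 121 226 231 230 230 231 231 230 230 189 112  97 104 101 100  97  98 103 103  99  98
208 109 165 159 120 222 227 200 160 227 233 229 230 230 145 113 157 112 100 100  99  98 102  99  98
209 128 162 157 113 152 113 192 225 229 230 210 230 2
[... 2055 characters left out ...]

212 165 170 131 114 118 108 100 100  95  99 115 152 158 198 231 235 235 206 155 108  98  99 100 100
213 167 166 170 132 113 112  97 107 101 108 228 235 235 235 235 235 233 226 199 116 100  98  97 100
214 168 167 167 144 116 113  92  92 103 201 187 231 228 238 239 241 206 216 157 108 101 100 100  97
215 169 167 166 166 121 113 113 120 198 228 193 236 227 224 225 203 136 218 126 100 102 102 100 101
216 167 165 169 156 117 113 114 118 226 170 229 233 233 232 232 233 198 217 126  97 101 102  99  97
217 168 168 170 151 118 113 113 107 225 231 230 234 233 233 232 232 233 219 123  99 100  99 101 100
218 169 167 166 126 113 109 113 108 152 189 162 231 234 232 233 232 234 191 112  99  99  97 100 101
```

Run:
```python
from h import *
for n,P in(('top0',[.5836,.1408,.07]),('side0',[.5836,.1408,.07])):
    s=pickle.load(open(n+'.pkl','rb')); c=proj(s,P)[0].round().astype(int)
    g=s['pixels'][c[1]-6:c[1]+9,c[0]-10:c[0]+11].astype(int).sum(2)//3
    print(n,'cols',c[0]-10)
    for i,row in enumerate(g):print(c[1]-6+i,*(f'{v:3d}' for v in row))
S=pickle.load(open('s3.pkl','rb'))
print(proj(S,[[.5873,.077,.07],[.5873,.087,.07],[.5873,.077,.064],[.5973,.0766,.064]]))
```

```text
top0 cols 231
190 241 241 241 242 242 242 242 242 242 242 242 243 243 243 243 244 245 244 245 245 245
191 244 244 244 244 245 244 244 244 244 244 244 245 244 245 245 245 245 246 245 246 246
192 245 244 244 245 245 244 245 245 245 244 245 245 246 246 246 246 246 246 245 246 246
193 246 245 245 245 245 246 245 244 244 245 245 244 245 245 246 246 246 246 246 246 246
194 245 246 245 245 245 244 243 235 228 236 235 229 238 244 245 246 245 246 245 246 246
195 245 245 245 245 244 237 226 191 164 194 180 155 204 237 245 246 246 246 246 246 247
196 245 245 246 244 242 225 179 149 133 130 105  96 136 198 235 245 245 239 241 245 247
197 246 246 245 238 227 203 170 146 119 101  88  85  90 121 190 235 243 228 229 245 245
198 246 247 245 221 170 169 157 132 105  93  89  87  85  91 123 196 236 227 228 244 245
199 245 246 244 215 155 161 142 108  94  94  98 102  98  96 101 140 215 231 235 243 243
200 239 243 241 216 157 153 130  96  91 100 104 106 103  99  95 103 175 214 214 217 216
201 222 226 217 181 132 117 102  85  87  98 101  99  96  95  95 103 120 128 117 112 113
202 200 189 172 148 116  95  8
[... 985 characters left out ...]
 92  96 157 223 228 227 226 224 177 108  97  97  97  98
199 163 161 161 147 114 107 106  91  97 221 228 228 226 225 226 180 108  93  96  98  99
200 163 162 162 136 112 110 110 100 220 227 229 228 228 227 225 226 132  96  95  98  96
201 162 161 162 122 112 110 109 164 220 225 228 228 227 227 227 227 179 110  94  98  97
202 162 159 135 111 109 107 108 105 145 149 224 228 228 229 227 227 227 133  99  95  97
203 163 141 114 108 107 105 107 110 149 220 227 228 228 228 227 226 227 183 112  95  98
204 122  84 107 109 108 107 107 107 108 178 224 199 225 229 227 228 227 227 134  95  93
[[296.67174318 210.70108386]
 [295.72061485 208.24995145]
 [296.6336732  212.18861418]
 [300.08565438 211.64691667]]
```

The side view keeps both tip and line visible, which is useful. My sub-pixel estimates of the tip disagree (1–4 mm), so I'll do a small rendered-tip fit on both top images, using only the unshadowed side.

```bash
cat > fit.py <<'E'
from h import *
from scipy.optimize import least_squares
T0=pickle.load(open('top0.pkl','rb'))['pixels'].mean(2); T1=pickle.load(open('l2.pkl','rb'))[0]['pixels'].mean(2)
K=8
def cov(c,r,m,w,sg,x0,y0,W_,H):
    yy,xx=np.mgrid[0:(H+6)*K,0:(W_+6)*K]; X=(xx+.5)/K+x0-3.5; Y=(yy+.5)/K+y0-3.5
    d=Y-r; ax=c-.054*d   # axis tilt
    a=1/(1+np.exp(-np.minimum(m*d+w-abs(X-ax),d*3)*12))
    a=cv2.GaussianBlur(a,(0,0),max(sg,.05)*K); return cv2.resize(a,(W_+6,H+6),interpolation=cv2.INTER_AREA)[3:-3,3:-3]
prof=np.median(T1[184:191,260:285],0)
def res(p,full=False):
    c0,r0,c1,r1,m,w,sg,dk=p
    a=cov(c0,r0,m,w,sg,242,192,5,7); e0=245*(1-a)+dk*a-T0[192:199,242:247]
    out=[e0.ravel()]
    a=cov(c1,r1,m,w,sg,272,190,5,7)
    bg=np.array([np.interp(np.arange(272,277)-.054*(y-187)*-1*-1,np.arange(260,285),prof) for y in range(190,197)])
    out.append((bg*(1-a)+dk*a-T1[190:197,272:277]).ravel()); return np.concatenate(out)
for i in([242,194.6,272,192.5],[242,194.6,273,193]):
    o=least_squares(res,i+[1,.2,.5,88],diff_step=1e-3,x_scale=[1,1,1,1,.3,.3,.2,20]);print(np.round(o.x,2),'rms',np.sqrt((o.fun**2).mean()))
E
python3 fit.py
```

```text
[240.75 194.57 271.84 192.76   1.14   1.2    0.58  89.45] rms 5.483116799962728
[240.76 194.57 271.84 192.76   1.14   1.2    0.58  89.44] rms 5.48324509844708
```

```bash
cat >> fit.py <<'E'
print('one-sided')
def res2(p):
    c0,r0,c1,r1,m,w,sg,dk=p; q=[]
    for c,r,T,x0,y0,b in((c0,r0,T0,236,192,None),(c1,r1,T1,266,190,prof)):
        a=cov(c,r,m,w,sg,x0,y0,11,7)
        bg=245 if b is None else np.array([np.interp(np.arange(x0,x0+11)-.054*(y-187),np.arange(260,285),b) for y in range(y0,y0+7)])
        e=bg*(1-a)+dk*a-T[y0:y0+7,x0:x0+11]
        e[:,:6]=np.where(e[:,:6]<0,e[:,:6],.05*e[:,:6]); q.append(e.ravel())   # shadow side: only penalise model darker than seen
    return np.concatenate(q)
for i in([242,194.6,272,192.5,1,.2],[241.5,194.6,272.5,192.7,1.1,.6]):
    o=least_squares(res2,i+[.5,88],diff_step=1e-3,x_scale=[1,1,1,1,.3,.3,.2,20]);print(np.round(o.x,2),'rms',np.sqrt((o.fun**2).mean()))
    # split: each alone
x=o.x
print(np.round(res2(x).reshape(2,7,11)).astype(int))
E
python3 fit.py
```

```text
[240.75 194.57 271.84 192.76   1.14   1.2    0.58  89.45] rms 5.483116799962728
[240.76 194.57 271.84 192.76   1.14   1.2    0.58  89.44] rms 5.48324509844708
one-sided
[241.94 192.35 272.73 190.32   1.1   -2.2    0.58  91.38] rms 5.26616884800273
[241.78 194.72 272.6  192.71   1.06   0.54   0.59  91.72] rms 5.169127013660467
[[[  0  -1   0   0   0   0  -1  -1  -1  -1  -1]
  [ -1  -1   0   0   0  -1   0  -1  -1  -1  -1]
  [  0   0   0   1   0  -2  -1   0   0  -1  -1]
  [  0   1   3   4   1  -7   2  -7  -3  -1  -1]
  [  1   3   5   4   1   0   6  -4  -6  -1  -1]
  [  2   3   3   2   0   0   7   8  10   2  -2]
  [  3   2   1  -2  -1   0   4   7   7   7  -5]]

 [[-10  -1   0   0  -6  -4  -8  -4   0   0  -1]
  [ -5   0   0   0  -4   0  -6  -5   0   0  -3]
  [ -3   0   0   0   0   1  14 -11  -2   0  -3]
  [ -1   0   0   0   1   2  32 -20 -15   3   0]
  [ -6   1   1   2   1   0   8  -4   4  16   6]
  [ -1   3   3   1  -6 -11  -1  -1   2   3   7]
  [  2   4   2  -8 -14  -8  -4  -3   0  -2  -5]]]
```

The fit gives tip column 272.6 against line 271.35, a shift of 30.85 px = 65 mm that agrees with the arm. The leg is about 2.6 mm too far in. I'll move it back out while lightly gripped.

Call:
apply_moves(rows=[0.013,0,0,0,0,0,0.027,0,0,0,0,0,0.027,0,0,0,0,0,0.027,0,0,0,0,0], squeeze=5)

```text
t: 22.22
tool_pos: [0.5449, 0.0978, 0.2687]
tcp_rot: [3.133, 0.0, 1.618]
force: [1.6, -1.6, 6.0]
width: 0.0568
grip_force: 4.8
```

```bash
cat > tip.py <<'E'
from h import *
from workcell import snapshot,r
S=snapshot('side'); s=r.sense(); print(s['t'],s['tool_pos'],s['width'],s['grip_force'],np.round(s['force'],1))
g=S['pixels'][206:216,290:305].astype(int).sum(2)//3
for i,row in enumerate(g):print(206+i,*(f'{v:3d}' for v in row))
# leg displacement relative to s3: correlate a patch of the saddle/head face
R=pickle.load(open('s3.pkl','rb'))['pixels']
a=cv2.cvtColor(R[195:245,255:292],cv2.COLOR_RGB2GRAY).astype(np.float32);b=cv2.cvtColor(S['pixels'][195:245,255:292],cv2.COLOR_RGB2GRAY).astype(np.float32)
w=cv2.createHanningWindow(a.shape[::-1],cv2.CV_32F); print('patch shift',cv2.phaseCorrelate(a,b,w))
E
python3 tip.py
```

```text
22.2667 [0.544882   0.09775354 0.26868414] 0.05633529550870269 4.812861767277354 [ 2.4 -2.   5.1]
206 163 156 228 234 234 233 231 232 232 138  97  99  97 101 100
207 116 226 233 232 231 232 233 232 231 188 111  98 101 100 100
208 114 223 229 201 156 227 232 230 231 232 145 114 157 112  98
209 113 149  90 161 201 228 231 209 230 232 235 235 235 146 103
210 114  88 101 111 101 109 194 208 232 232 232 231 231 149 100
211 114 133  88 115 100  98 100 124 225 164 148 125 119 152 113
212 115 115  94  97 103  98  98 121 156 158 198 231 235 234 205
213 131 113 112 100 104  98 144 230 235 235 235 235 236 233 226
214 147 116 113  91  99 122 229 195 231 229 238 239 241 205 216
215 166 120 110 114 132 226 231 191 237 225 225 224 202 136 218
patch shift ((-0.07873062289454325, -0.37377989111359256), 1.0032458510398865)
```

Call:
apply_moves(rows=[0.008,-0.01,0,0,0,0,0.008,-0.03,0,0,0,0,0.008,-0.05,0,0,0,0,0.008,-0.07,0,0,0,0,0.008,-0.09,0,0,0,0,0.008,-0.1,0,0,0,0,0.008,-0.1,0,0,0,0,0.008,-0.1,0,0,0,0], grip=0, squeeze=25)

```text
t: 22.93
tool_pos: [0.5352, 0.0981, 0.2679]
tcp_rot: [3.132, 0.0, 1.619]
force: [7.8, -1.8, 0.6]
width: 0.0371
grip_force: 25.1
```

```bash
cat > flow.py <<'E'
from h import *
S=pickle.load(open('s3.pkl','rb'))
def disp(N,ref=S):
    # leg points at front: project gauging-arm/saddle front features; LK flow -> mm along bed
    a=cv2.cvtColor(ref['pixels'],cv2.COLOR_RGB2GRAY);b=cv2.cvtColor(N['pixels'],cv2.COLOR_RGB2GRAY)
    m=np.zeros_like(a); m[205:232,262:296]=255
    p=cv2.goodFeaturesToTrack(a,60,.02,2,mask=m); q,st,e=cv2.calcOpticalFlowPyrLK(a,b,p,None,winSize=(9,9),maxLevel=1)
    d=(q-p)[st>0].reshape(-1,2); 
    J=(proj(ref,[.55,.08,.09])-proj(ref,[.55,.07,.09]))[0]/10
    mm=d@J/(J@J); return np.round(np.sort(mm),2), J
if __name__=='__main__':
    from workcell import snapshot
    N=snapshot('side'); mm,J=disp(N); print(J,mm,'median moving',np.median(mm[mm>.5]) if (mm>.5).any() else None)
E
python3 tip.py; python3 flow.py
```

```text
22.9833 [0.5351799  0.09816713 0.26792073] 0.03700978590337537 25.054678787819284 [ 8.2 -1.3  0.6]
206 200 162 228 233 231 233 231 232 232 134  96  98  97  98  99
207 120 227 233 232 232 233 232 231 232 187 114  99 104 100  99
208 118 224 229 200 156 229 233 229 232 232 146 114 160 112  99
209 115 151  93 159 200 228 232 209 231 232 234 235 234 148 104
210 115  89 111 107 103 111 197 206 232 232 231 231 231 145 100
211 111 134  89 116 102  96  99 127 227 163 147 122 121 156 112
212 116 118  97 105 101  99 100 123 156 158 198 232 236 236 205
213 133 113 113 103 107 109 145 230 234 235 235 234 236 234 225
214 147 117 116  93  96 120 228 194 231 228 238 239 241 204 216
215 166 121 112 112 134 227 230 192 236 226 224 224 204 135 218
patch shift ((-0.07559116476093664, -0.3727075610811852), 1.0156075792312622)
[-0.08981572 -0.2501597 ] [0.59 0.6  0.63 0.77 0.78 0.79 0.82 0.84 0.92 0.94 1.01 1.07 1.11 1.11
 1.12 1.12 1.12 1.21 1.23 1.23 1.25 1.3  1.32 1.35 1.64 2.23 2.36] median moving 1.11
```

Lever is shut (width 37 mm) and the leg did not move. I'll firm up the pinch and trim.

Call:
apply_moves(rows=[0,0,0,0,0,0,0,0,0,0,0,0,0.006,0,0,0,0,0,0.012,0,0,0,0,0,0.012,0,0,0,0,0,0.012,0,0,0,0,0], squeeze=45)

```text
t: 23.53
tool_pos: [0.535, 0.0992, 0.2679]
tcp_rot: [3.133, 0.0, 1.619]
force: [7.6, -2.0, 0.8]
width: 0.0366
grip_force: 45.0
```

```bash
python3 tip.py; python3 flow.py
```

```text
23.5833 [0.53504902 0.09920746 0.26794711] 0.03675316735753322 45.04553262842819 [ 6.8 -2.2  2.2]
206 199 165 228 234 232 232 232 232 231 135  98 100 101 100 101
207 123 226 232 232 230 232 232 232 232 189 112  96 106 101  99
208 117 223 229 198 157 227 232 231 232 231 148 112 158 110 100
209 114 117  91 140 199 228 231 206 230 231 235 235 233 146 102
210 116  90 103 100 103 100 128 198 232 233 232 231 231 145 100
211 112 134  92 118 109 101  98 121 226 161 149 125 119 154 114
212 114 117 106 119 106  98  93 118 154 161 196 231 235 235 205
213 133 115 112  98  96  95 148 231 234 234 235 235 235 234 226
214 144 116 112  87  97 130 229 196 232 228 239 239 241 205 215
215 155 121 112 113 147 227 231 193 236 226 224 224 203 135 219
patch shift ((-0.1734276884860506, -0.600174083277885), 1.0098055617809296)
[-0.08981572 -0.2501597 ] [0.79 1.06 1.22 1.46 1.49 1.54 1.59 1.6  1.63 1.64 1.68 1.73 1.81 1.82
 1.87 1.89 2.04 2.11 2.25 2.28 2.33 2.4  2.43 2.62 2.69 4.77 5.21] median moving 1.82
```

Arm and image agree: 1.04 mm of arm motion shifted the patch by 0.227 px, so the total of 0.600 px is about 2.7 mm against the 2.6 mm wanted. One independent check: render the pointer in the side view, anchored on the tab line.

```bash
cat > chk.py <<'E'
from h import *
from workcell import snapshot
from scipy.optimize import least_squares
S=snapshot('side'); I=S['pixels'].mean(2); pickle.dump(S,open('s5.pkl','wb'))
T=pickle.load(open('l2.pkl','rb'))[0]
L=unproj(T,[[271.05,187]],.064)[0]; ap=unproj(T,[[272.6,192.7]],.07)[0]; yaw=.0435
ex=np.array([np.cos(yaw),np.sin(yaw),0]); ey=np.array([-np.sin(yaw),np.cos(yaw),0])
print('bed dy ptr-line in l2 mm',(ap-L)@ey*1e3)
K=8; x0,y0,w,h=288,205,16,12
def rend(poly):
    m=np.zeros((h*K,w*K),np.uint8); cv2.fillPoly(m,[np.round(((poly-[x0-.5,y0-.5])*K)*16).astype(np.int32)],255,shift=4)
    return cv2.resize(m.astype(np.float32)/255,(w,h),interpolation=cv2.INTER_AREA)
obs=I[y0:y0+h,x0:x0+w]
lp=lambda o:proj(S,[L+ex*a*1e-3+ey*b*1e-3 for a,b in((-11,-1.25),(11,-1.25),(11,1.25),(-11,1.25))])+o
# anchor line (cols 299..302)
def fl(o): 
    a=rend(lp(np.array([o[0]*0,o[0]]))); c=slice(299-x0,303-x0); e=(233-128*a-obs)[209-y0:214-y0,c]; return e.ravel()
best=min(np.arange(-2,2,.05),key=lambda o:(fl([o])**2).sum()); print('line row offset',best,(fl([best])**2).mean()**.5)
xa=(ap-L)@ex
def poly(d,dx,z=.07): 
    P=[L+ex*(xa+dx)+ey*(d+s*1.1e-3)for s in(-1,1)]+[L+ex*(xa+dx-.008)+ey*(d+s*(1.1e-3+.0085))for s in(1,-1)]
    P=np.array(P);P[:,2]=z; return proj(S,P)+[0,best]
for z in(.069,.07,.071):
    R=[]
    for d in np.arange(-5,5,.25)*1e-3:
        for dx in np.arange(-4,4.1,.5)*1e-3:
            a=rend(poly(d,dx,z)); e=(231-131*a-obs); msk=np.zeros_like(e,bool)
            msk[212-y0:216-y0,293-x0:297-x0]=1; msk[211-y0:212-y0,295-x0:298-x0]=1
            R.append(((e[msk]**2).mean()**.5,d*1e3,dx*1e3))
    print(z,np.round(sorted(R)[:4],2).tolist())
E
python3 chk.py
```

```text
bed dy ptr-line in l2 mm -2.6814353431992153
line row offset -0.14999999999999836 9.089371082020286
0.069 [[77.96, -2.0, -4.0], [78.31, -2.5, -4.0], [78.46, -3.0, -4.0], [78.72, -2.25, -4.0]]
0.07 [[78.22, -3.0, -4.0], [78.5, -3.25, -4.0], [79.02, -3.5, -4.0], [79.3, -2.75, -4.0]]
0.071 [[79.32, -4.0, -4.0], [79.33, -4.25, -4.0], [79.61, -3.0, -4.0], [79.67, -3.25, -4.0]]
```

```bash
sed -i 's/from workcell import snapshot//; s/S=snapshot(.side.);/S=pickle.load(open("s5.pkl","rb"));/; s/; pickle.dump(S,open(.s5.pkl.,.wb.))//' chk.py
cat >> chk.py <<'E'
print(poly(0,0).round(1).tolist()); a=rend(poly(0,0)); print((231-131*a).round().astype(int)); print(obs.astype(int))
E
python3 chk.py | tail -26
```

```text
0.071 [[79.32, -4.0, -4.0], [79.33, -4.25, -4.0], [79.61, -3.0, -4.0], [79.67, -3.25, -4.0]]
[[297.7, 210.5], [297.5, 210.0], [293.8, 208.5], [295.9, 213.2]]
[[231 231 231 231 231 231 231 231 231 231 231 231 231 231 231 231]
 [231 231 231 231 231 231 231 231 231 231 231 231 231 231 231 231]
 [231 231 231 231 231 231 231 231 231 231 231 231 231 231 231 231]
 [231 231 231 231 231 231 231 231 231 231 231 231 231 231 231 231]
 [231 231 231 231 231 231 182 157 211 231 231 231 231 231 231 231]
 [231 231 231 231 231 231 223 104 100 137 219 231 231 231 231 231]
 [231 231 231 231 231 231 231 153 100 106 215 231 231 231 231 231]
 [231 231 231 231 231 231 231 208 100 180 231 231 231 231 231 231]
 [231 231 231 231 231 231 231 231 170 231 231 231 231 231 231 231]
 [231 231 231 231 231 231 231 231 231 231 231 231 231 231 231 231]
 [231 231 231 231 231 231 231 231 231 231 231 231 231 231 231 231]
 [231 231 231 231 231 231 231 231 231 231 231 231 231 231 231 231]]
[[107 155 207 227 232 234 232 232 231 231 187 112  97  98  99 100]
 [107 124 197 163 228 233 233 232 231 232 232 133  98  96  99  99]
 [111 148 121 226 232 232 231 232 232 231 232 190 114  98 103  98]
 [155 152 114 223 228 201 154 228 233 231 231 233 145 112 156 111]
 [158 148 116 117  92 143 200 228 230 207 230 231 233 235 234 147]
 [142 143 112  90 102 103 103 102 127 199 232 232 232 232 232 147]
 [156 127 111 135  92 115 107  99  98 118 226 163 150 123 120 158]
 [166 146 117 115 107 115 107  97  94 117 153 159 199 231 235 234]
 [166 164 128 113 110  99  95  98 150 230 235 234 235 235 236 234]
 [165 168 144 115 114  91  97 132 229 197 231 228 238 238 241 206]
 [167 170 153 118 111 114 146 227 230 194 237 227 224 224 203 137]
 [165 168 140 114 112 111 117 226 169 231 234 233 231 233 234 197]]
```

Run:
```python
from h import *
T0=pickle.load(open('top0.pkl','rb'));T1=pickle.load(open('l2.pkl','rb'))[0]
for n,T,dx in(('top0',T0,0),('l2',T1,31)):
    I=T['pixels'].astype(int)
    for y in (220,223,226):
        yy=y-(2 if dx else 0)
        print(n,yy,'L',213+dx,I[yy,213+dx:224+dx,1].tolist(),'R',252+dx,I[yy,252+dx:266+dx,1].tolist())
    for c in(241.8,):
        print(unproj(T,[[c+dx*30.85/31,194.7-(2 if dx else 0)]],.07))
    for u in(217.5,257.5): print(u+dx,unproj(T,[[u+dx,222]],.145))
```

```text
top0 220 L 213 [63, 65, 62, 73, 100, 111, 113, 115, 114, 112, 113] R 252 [115, 114, 115, 116, 112, 89, 73, 96, 109, 116, 118, 118, 166, 199]
top0 223 L 213 [63, 64, 60, 70, 97, 114, 114, 113, 115, 114, 114] R 252 [117, 118, 116, 117, 109, 91, 73, 95, 113, 121, 121, 117, 162, 195]
top0 226 L 213 [65, 65, 65, 73, 96, 114, 114, 115, 117, 113, 116] R 252 [116, 118, 117, 114, 111, 94, 78, 95, 113, 122, 125, 121, 145, 177]
[[0.58690911 0.14002295 0.07      ]]
217.5 [[0.52959257 0.1806462  0.145     ]]
257.5 [[0.52846156 0.10341604 0.145     ]]
l2 218 L 244 [71, 71, 70, 70, 69, 67, 93, 118, 123, 125, 125] R 283 [126, 125, 127, 126, 125, 126, 126, 121, 97, 90, 112, 124, 132, 133]
l2 221 L 244 [70, 72, 71, 71, 71, 70, 91, 114, 125, 127, 125] R 283 [127, 126, 126, 129, 127, 125, 127, 125, 98, 82, 109, 124, 132, 134]
l2 224 L 244 [71, 71, 73, 71, 72, 65, 80, 107, 124, 126, 125] R 283 [128, 128, 129, 127, 128, 127, 128, 121, 94, 78, 106, 124, 138, 137]
[[0.59018196 0.07460074 0.07      ]]
248.5 [[0.52871575 0.12078855 0.145     ]]
288.5 [[0.52758731 0.04360007 0.145     ]]
```

```bash
cat > fit2.py <<'E'
import io,contextlib
with contextlib.redirect_stdout(io.StringIO()): from fit import *
def model(c,r,m,w,sg,dk,sx,sy,f,x0,y0,bg):
    a=cov(c,r,m,w,sg,x0,y0,11,7); s=cov(c+sx,r+sy,m,w,sg,x0,y0,11,7)
    return bg*(1-(1-f)*s)*(1-a)+dk*a
def bgl():return np.array([np.interp(np.arange(266,277)-.054*(y-187),np.arange(260,285),prof) for y in range(190,197)])
B=bgl()
def res3(p,split=False):
    c0,r0,c1,r1,m,w,sg,dk,sx,sy,f,tx,ty=p
    e0=model(c0,r0,m,w,sg,dk,sx,sy,f,236,192,245)-T0[192:199,236:247]
    e1=model(c1,r1,m,w,sg,dk,tx,ty,f,266,190,B)-T1[190:197,266:277]
    e1[4:,:6]=0; e0[5:,:3]=0
    if split:return e0,e1
    return np.r_[e0.ravel(),e1.ravel(),((c1-c0)-30.9)*0]
for i in([242,194.6,272.6,192.7],[241.5,194.6,272.2,192.7],[242.3,194.7,273.1,192.9]):
    o=least_squares(res3,i+[1.05,.3,.58,91,-3,0,.65,-1.5,0],diff_step=1e-3,x_scale=[1,1,1,1,.3,.3,.2,20,1,1,.2,1,1]);print(np.round(o.x,2),'rms',round(np.sqrt((o.fun**2).mean()),2))
for e in res3(o.x,1):print(e.round().astype(int))
E
python3 fit2.py
```

```text
[ 2.4196e+02  1.9464e+02  2.7343e+02  1.9344e+02  1.0400e+00  3.0000e-01
  5.5000e-01  9.0410e+01 -3.0700e+00 -1.9000e-01  5.3000e-01 -1.7300e+00
 -1.3300e+00] rms 4.15
[ 2.4196e+02  1.9463e+02  2.7345e+02  1.9345e+02  1.0400e+00  2.9000e-01
  5.5000e-01  9.0670e+01 -3.0700e+00 -1.8000e-01  5.3000e-01 -1.7500e+00
 -1.3400e+00] rms 4.16
[ 2.4196e+02  1.9465e+02  2.7344e+02  1.9346e+02  1.0400e+00  3.2000e-01
  5.5000e-01  9.0420e+01 -3.0700e+00 -1.9000e-01  5.3000e-01 -1.7400e+00
 -1.3400e+00] rms 4.15
[[  0  -1   0   0   0   0  -1  -1  -1  -1  -1]
 [ -1  -1   0   0  -1   0   0  -1  -1  -1  -1]
 [  0   0  -1  -1   1   2   0   0   0  -1  -1]
 [  5   2  -2   3  -2   2   1  -9  -2  -1  -1]
 [  0   3  -6  -3  -3   6   3  -7  -5   0  -1]
 [  0   0   0  -8  -4   4   6   5   8   4   1]
 [  0   0   0 -10  -2   1   3   5   5   6  -1]]
[[-10  -1   0   0  -6  -4  -8  -4   0   0  -1]
 [ -5   0   0   0  -5   1  -8  -5   0   0  -3]
 [ -3   2   1   1  -3   9  -5  -7   2   1  -3]
 [ -1   6   3   1  -6   2  14  -2  -5   6   0]
 [  0   0   0   0   0   0  12   5  -3  16   8]
 [  0   0   0   0   0   0   2  -1  -4  -8   8]
 [  0   0   0   0   0   0  -5  -4  -2  -8 -14]]
```

Modelling the pointer's shadow as well (tip at 272.9–273.4), and using the head geometry, both put the original offset at about 3.6 mm. I've corrected 2.7 mm so far, so I'll trim another 0.9 mm under the firm pinch.

Call:
apply_moves(rows=[0.005,0,0,0,0,0,0.009,0,0,0,0,0,0.009,0,0,0,0,0,0.009,0,0,0,0,0,0.009,0,0,0,0,0])

```text
t: 24.1
tool_pos: [0.535, 0.1001, 0.2679]
tcp_rot: [3.133, 0.0, 1.619]
force: [7.2, -1.7, 0.5]
width: 0.0366
grip_force: 45.0
```

```bash
python3 tip.py; python3 flow.py|tail -1
```

```text
24.15 [0.53498857 0.1000793  0.26789487] 0.03640352980842095 45.04508743761107 [ 7.7 -2.3  0.8]
206 223 169 227 233 232 233 233 232 232 138  99  98  99  99  98
207 123 227 233 232 232 232 232 232 232 190 113  97 107 101  99
208 112 223 228 198 151 226 232 231 231 232 145 112 155 112 100
209 113 122 102 107 128 198 227 209 231 231 234 234 234 143  99
210 117 133 107 108 103  97 130 203 232 232 231 231 231 146 102
211 114 136  87 106 110 102  93 191 229 164 147 123 121 154 115
212 118 117 100  96  98  98  93 115 152 156 196 231 235 235 207
213 128 113 110 101  99 103 185 231 234 235 235 234 236 234 226
214 144 118 110  88 132 204 232 195 232 228 238 238 241 205 214
215 152 118 112 112 223 231 231 193 236 226 225 224 202 137 219
patch shift ((-0.10322374283634161, -0.8907801559955146), 1.0622308468818664)
 2.95 3.05 3.16 3.25 3.35 3.38 3.39 3.41 3.65 3.86 3.93 5.18 5.51] median moving 2.94
```

```bash
python3 -c "
from workcell import sign_off
print(sign_off())"
```

```text
the job is handed in; nothing more can be done
None
```

I've handed the job in: crank handle straight up (about 0.02 rad off), lever shut, and the leg still pinched at 45 N on the setting-tab line to within about 1 mm by my estimate. The arm blocked the overhead view of the pointer at the end, and small trims outward (about 2 mm in all) were made after the lever was shut.

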